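# Push a magnet tray past the sprung gate of a loading chute

### The arm

A 6-joint arm with a two-finger parallel gripper is mounted at the origin on the work surface. World frame = base frame: x ahead of the robot, y to its left, z up, the work surface at z = 0. Lengths are in mm, angles in rad, forces in N, time in s.
With the tool pointing down it reaches from about 300 to 775 mm from the base axis. Payload 14.6 kg.
Tool frame: the origin (TCP) lies between the finger pads; the fingertips stand manip.finger_overhang ahead of it and the grasp point (between the pads) lies 2 mm behind it (manip.finger_overhang is the distance from the TCP to the fingertips, in mm); z points along the fingers, y is the direction in which the jaws open and shut (so a half turn about z gives the same grasp; the last joint's range is limited). The gripper opens to 94 mm and grips with 3 to 60 N. Pads are 16 mm wide; open, the fingers measure 119 mm over their backs; the gripper's body (75 mm by 177 mm) begins 78 mm behind the grasp point.
Start: joints at [1.069, 0.3, 1.521, -0, 1.321, -0.067], TCP at [231.672, 498.816, 222.446] pointing down, gripper open.
Joint ranges: [-3.03, 3.03], [-0.79, 2.21], [0.23, 2.52], [-1.04, 4.18], [0, 3.07], [-2.55, 2.55]. Speed limits (rad/s): [2.22, 2.22, 2.57, 3.14, 3.14, 3.14].

### API

Orientations are given as [roll, pitch, yaw] about the fixed x, y, z axes, in that order (R = Rz(yaw) Ry(pitch) Rx(roll)).
In Python, from cell import manip gives the robot as it stands.
- The arm moves only by the tool drive_tool, never from a script. Its argument "steps" is a list of rows, each an object with "delta_pos": the shift along the world's x, y, z in mm, a list of three; "yaw": the turn about the world's z in rad; "hand": the finger opening in mm, from 0 to 94. A call has 1 to 5 rows; each row shifts and turns the commanded pose from where the row before left it; what a row does not reach is not made up. A row lasts 1/12 s, in which the tool goes at most 41.7 mm and 7.16 degrees, less where a joint would pass 70% of its speed; a pose out of reach is approached as far as the arm can. A call is refused whole if a number of a shift passes 41.7 or a number of a turn 0.125, either way. A call with a gripper value outside its range is refused whole. The fingers move at their own pace and stop on an object; "squeeze" is the grip in N (left out, the last holds). Time passes only in rows, so rows that do not move let the fingers close. It gives the time, the measured TCP pose, the force and the opening at its end, in the units of the state.
- manip.read_state(): the state, without advancing time (a new reading comes with each control period).
- manip.camera(name): name is "scene" or "side" or "wrist"; returns a dict with "frame" (480x640x3 uint8, red, green, blue), "range_z" (480x640 float32, mm along the optical axis (not along the pixel's ray), 0 where there is no reading), "intrinsics" (3x3 intrinsics, pixels), "dist_coeffs" ([k1, k2, p1, p2, k3] as OpenCV has them; the pictures are not rectified), "position" and "attitude" of the camera in the world. Camera axes: x right, y down, z forward; pixel columns grow to the right and rows downward; lengths in mm; the calibration is good to about 2 mm. A picture is of the moment at which its call begins.
- manip.sign_off(): hands the job in, once; it reports no verdict.
The state is a dict: "clock": time; "joints": joint angles; "qd": joint speeds; "effort": joint torques, N m; "eef_pos": TCP position; "eef_rot": TCP orientation; "wrist_force": force on the tool from outside, world axes, zero at the start; "moment": the same for the moment, N m; "finger_gap": finger opening in mm.
Only numpy, scipy, OpenCV 4.12 (cv2) and the standard library are available. Lean on these libraries where they do the work, as an engineer would, in place of code of your own. Each camera call takes 0.05 s, during which the arm holds its last target.

### The job

Press down the long treadle rod beside the chute with one fingertip and keep the gate held open while another fingertip of the same hand pushes the tray of magnets along the chute, by its upright push plate, under the gate and fully home against the end stop. Do not let the gate flap press or drop on the tray, do not lift or tip the tray, and leave the loose magnets on the bench alone. Finally take the hand away so that the gate falls shut behind the tray.

Things in the scene. Friction and masses are not known exactly. Their poses are not given: they have to be found in the camera images.
- chute: Dark metal chute fixed to the bench, roughly along world y. Origin: on the bench (z = 0), channel middle line, in the gate's plane. x = travel direction, y across, towards the treadle, z up. Channel floor 8 mm above the bench, 56 mm wide; walls 6 mm thick (y = +-28 to +-34), tops 28 mm above the bench. Runs from the open entry x = -240 mm to the end stop face x = +92 mm.
- hinge (a point): Point on the gate's hinge axle in the gate plane: chute x = 0, y = +42 mm, 40 mm above the bench; axes as the chute's. The axle (radius 4 mm) runs parallel to chute x from -237 to +25 mm on two aluminium posts 14 mm wide at x = -220 and +16 mm, tops 48 mm above the bench. The two working fingers straddle the wall and this axle.
- gate (a joint): Gate angle (axle, treadle, flap turn as one): 0 shut, 0.85 rad at its stop, grows as the treadle goes down. A spring shuts it; the treadle takes 2 to 5 N. From 0.55 rad the flap is clear above the tray. Top of the treadle rod at 28 mm above the bench gives about 0.6, 23 mm 0.74, 20 mm 0.83. The tray cannot push it open.
- treadle (a point): Steel rod, 12 mm diameter, along chute x; part of the gate. Origin: middle of its axis, chute x = -115 mm; rod from x = -230 to 0, an arm to the axle at each end. Shut: axis at chute y = +86 mm, 49 mm above the bench. Swings about the axle on a 45 mm radius: with its axis at 17 mm (top at 23 mm) it is at y = +81 mm. A fingertip can slide along it.
- flap (a point): Steel gate flap: plate 34 mm wide across the channel, 25 mm high, 6 mm thick along x, on an arm from the axle. Origin: middle of its lower edge; shut at chute x = 0, y = -7 mm, 18 mm above the bench (10 mm above the channel floor). It swings up and towards the treadle side; its top stays below 105 mm above the bench.
- tray: Loose white tray of disc magnets, about 0.25 kg, in the chute before the gate. Body 80 mm long (x), 50 wide, 26 high. Origin: centre of the body's underside, on the channel floor; axes as the chute's. A flat tongue behind it (24 mm wide, 5 mm thick) leads to an upright push plate. Home against the stop: origin at chute x = +52 mm, body's rear 12 mm past the gate plane; the tongue lies under the shut flap.
- push (a point): Centre of the rear face of the tray's upright push plate, the face to push: tray x = -101 mm, 14 mm above the channel floor; axes as the tray's. The plate is 44 mm wide, 28 mm high, 6 mm thick. With the tray home it is at chute x = -49 mm, so the pushing finger stays before the gate.
- ring_magnet: Bystander: loose black ring, 80 mm outside, 40 mm hole, 16 mm high, beside the chute on the treadle side. Origin at the centre of its underside.
- disc_stack: Bystander: loose stack of black discs (one piece), 39 mm diameter, 59 mm high, on the treadle side. Origin at the centre of its underside.
- plated_stack: Bystander: loose stack of plated discs (one piece), up to 36 mm diameter, 60 mm high, on the other side of the chute. Origin at the centre of its underside.
Not all that is in view belongs to the job. There is more than one size of the tray; the job needs the largest.

How it is judged:
By the outcome, as a careful person would: the job done as asked, in the order asked, and still so for the second after the job is handed in, with the robot touching nothing.
It also fails if it takes over 40 s, if anything falls off the work surface, if the arm or the gripper's body presses on something with over 40 N, if the wrist force passes 120 N, or if a joint passes its speed limit or range.

## Working session

There is one attempt and no reset: what is moved stays moved. The work goes in short steps, Python scripts to look and compute and a tool call to move; the robot and the scene stay as the last step left them, time stands still between calls to the robot, and variables do not carry over. Pictures are saved under pics/ and viewed, and the job is handed in when it is done.

Besides the shell and the picture viewer there is one more tool, called after "Request:" as name([rows], argument=value, ...), one row to a line, values as JSON. drive_tool: Moves the arm, as the interface text tells. Its arguments: {"type":"object","properties":{"steps":{"type":"array"},"squeeze":{"type":"number"}},"required":["steps"]}

```bash
mkdir -p pics; ls
cat > h.py <<'E'
import numpy as np,cv2
from cell import manip
from scipy.spatial.transform import Rotation as R
def snap(n,fn=None):
    c=manip.camera(n)
    if fn: cv2.imwrite('pics/'+fn,cv2.cvtColor(c['frame'],cv2.COLOR_RGB2BGR)); np.savez('pics/'+fn[:-4]+'.npz',**{k:np.array(v) for k,v in c.items()})
    return c
E
python3 - <<'E'
from h import *
print(manip.read_state()); print(manip.finger_overhang)
for n in ['scene','side','wrist']:
    c=snap(n,n+'0.png'); print(n,c['intrinsics'],c['dist_coeffs'],c['position'],c['attitude'])
E
```

```text
pics
{'clock': 0.0, 'joints': array([ 1.06942700e+00,  3.00438782e-01,  1.52160324e+00, -2.83133629e-05,
        1.32071232e+00, -6.65891808e-02]), 'qd': array([ 0.00073246, -0.0003939 , -0.0012962 , -0.00071739,  0.00031537,
        0.00118041]), 'effort': array([-3.68565870e-04, -5.31791461e+01, -3.52743351e+01,  7.09034060e-02,
        2.42679776e-02, -1.20645532e-04]), 'eef_pos': array([231.54630538, 498.60276406, 221.8946766 ]), 'eef_rot': array([-3.14043171e+00, -4.99353262e-05,  2.70681950e+00]), 'wrist_force': array([ 0.26186233, -0.82023939, -0.08543916]), 'moment': array([-0.00149468,  0.00500667, -0.04542092]), 'finger_gap': 93.83904524418323}
17.0
scene [[491.9661277    0.         318.62407148]
 [  0.         491.9661277  238.44753223]
 [  0.           0.           1.        ]] [-0.00672008  0.          0.          0.          0.        ] [1014.04192975  448.89728106  728.94700649] [-2.37041884 -0.01590195  2.27417413]
side [[477.6828774    0.         316.85501936]
 [  0.         477.6828774  240.69414813]
 [  0.           0.           1.        ]] [-0.07014118  0.          0.          0.          0.        ] [ 452.12760921 -693.68700132  519.12968897] [-2.14309982 -0.00388076 -0.13995659]
wrist [[353.54302576   0.         325.76413536]
 [  0.         353.54302576 235.9967958 ]
 [  0.           0.           1.        ]] [0.00483942 0.         0.         0.         0.        ] [159.78174787 532.53927999 382.9904278 ] [ 2.86078402e+00 -7.49071475e-04  1.13562170e+00]
```

View pics/scene0.png

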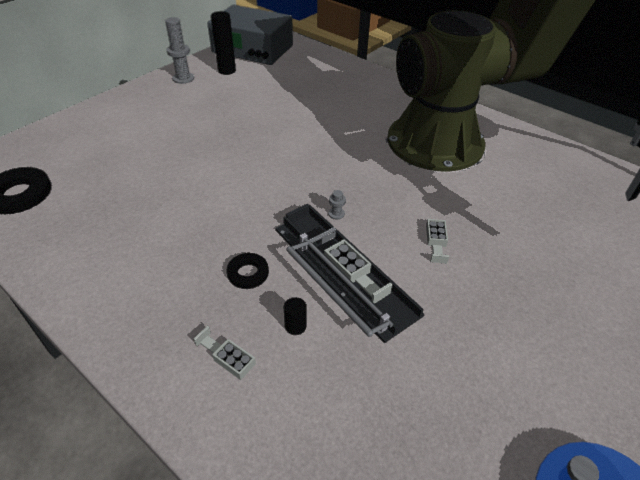

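View pics/side0.png

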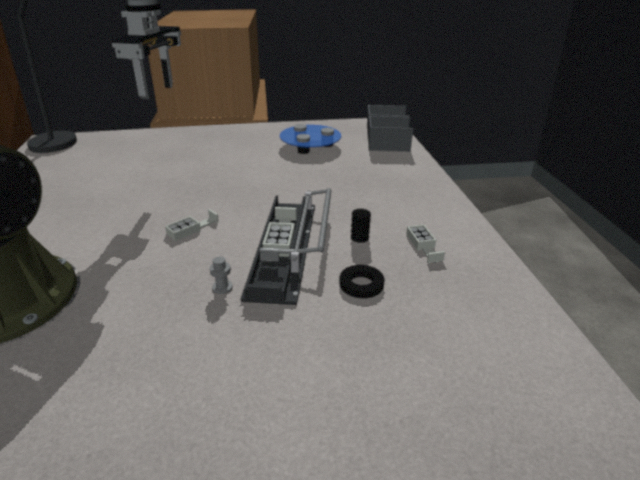

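View pics/wrist0.png

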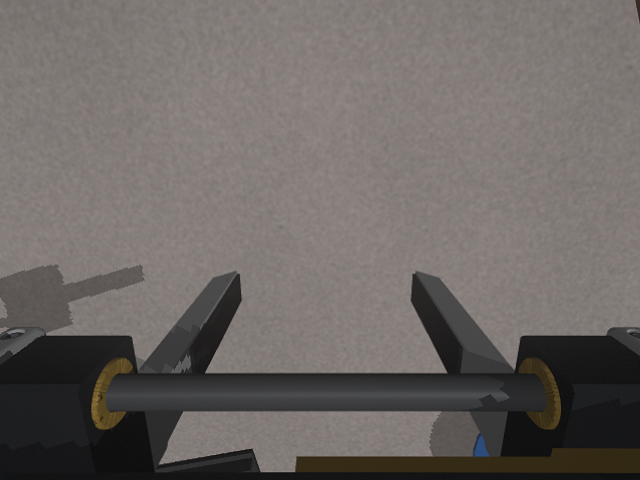

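The tray candidates in the scene view are (350,262) in the chute, (438,240) and (230,353) on the bench. I'll enlarge them and take the chute's features from both views.

Run:
```python
import cv2
a=cv2.imread('pics/scene0.png'); b=cv2.imread('pics/side0.png')
cv2.imwrite('pics/sc_crop.png',cv2.resize(a[190:350,260:440],None,fx=4,fy=3.7,interpolation=cv2.INTER_CUBIC)[:600,:800])
cv2.imwrite('pics/si_crop.png',cv2.resize(b[180:310,235:390],None,fx=4.5,fy=4.5,interpolation=cv2.INTER_CUBIC)[:600,:800])
```

```text
(no output)
```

View pics/sc_crop.png

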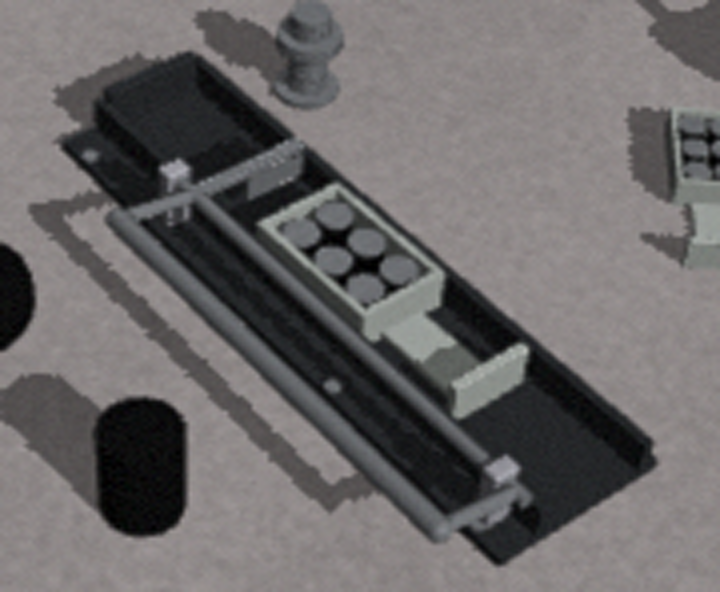

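View pics/si_crop.png

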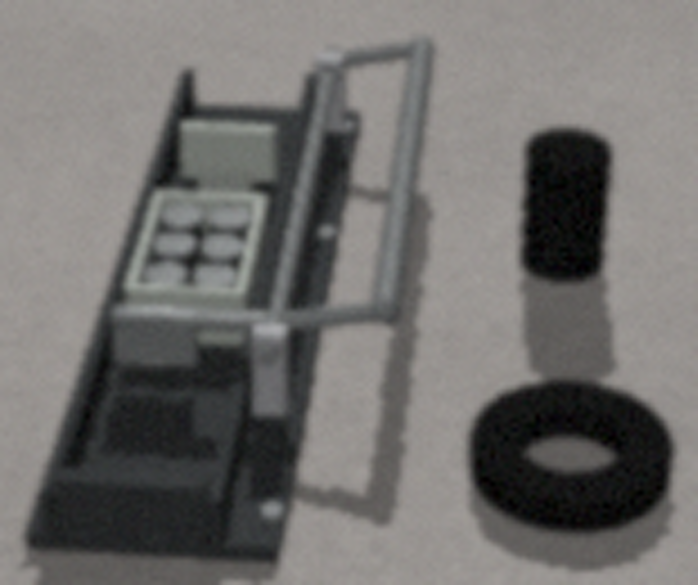

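```bash
cat > fit.py <<'E'
from h import *
from scipy.optimize import least_squares
def load(f):
    c=np.load('pics/'+f+'.npz'); return {k:c[k] for k in c}
def proj(c,P):
    Rw=R.from_euler('xyz',c['attitude']).as_matrix()
    rv=cv2.Rodrigues(Rw.T)[0]; t=-Rw.T@c['position']
    return cv2.projectPoints(np.array(P,float).reshape(-1,1,3),rv,t,c['intrinsics'],c['dist_coeffs'])[0][:,0]
def cloud(c):
    z=c['range_z']; v,u=np.mgrid[0:480,0:640]
    n=cv2.undistortPoints(np.stack([u,v],-1).reshape(-1,1,2).astype(float),c['intrinsics'],c['dist_coeffs'])[:,0]
    zz=z.reshape(-1); P=np.c_[n*zz[:,None],zz]
    W=P@R.from_euler('xyz',c['attitude']).as_matrix().T+c['position']; W[zz==0]=np.nan
    return W.reshape(480,640,3)
def tri(c1,p1,c2,p2):
    def M(c):
        Rw=R.from_euler('xyz',c['attitude']).as_matrix(); return np.c_[Rw.T,-Rw.T@c['position']]
    n=[cv2.undistortPoints(np.array(p,float).reshape(1,1,2),c['intrinsics'],c['dist_coeffs']).reshape(2,1) for c,p in((c1,p1),(c2,p2))]
    X=cv2.triangulatePoints(M(c1),M(c2),*n)[:,0]; return X[:3]/X[3]
E
python3 - <<'E'
from fit import *
s=load('scene0'); d=load('side0')
S=lambda u,v:(260+u/4,190+v/3.7); D=lambda u,v:(235+u/4.5,180+v/4.5)
pts={'gate elbow':((0,86,49),S(115,217),D(392,313)),'entry elbow':((-230,86,49),S(440,530),D(424,45)),
'post16':((16,42,48),S(175,167),D(268,330)),'post-220':((-220,42,48),S(502,467),D(328,60)),
'wall':((-240,-34,28),S(652,447),D(187,70))}
for k,(m,a,b) in pts.items(): print(k,tri(s,a,d,b).round(1))
A=np.array([p[0] for p in pts.values()],float);a=np.array([p[1] for p in pts.values()]);b=np.array([p[2] for p in pts.values()])
def W(q,P): return R.from_euler('z',q[2]).apply(P)+[q[0],q[1],q[3] if len(q)>3 else 0]
f=lambda q:np.r_[(proj(s,W(q,A))-a).ravel(),(proj(d,W(q,A))-b).ravel()]
r=least_squares(f,[450,0,-1.57,0]);print(r.x,r.fun.reshape(-1,2).round(1))
r=least_squares(f,[450,0,-1.57]);print(r.x,r.fun.reshape(-1,2).round(1)); q=r.x
np.save('q.npy',q)
# tray: push plate top corners rear face? scene (455,410 top-left approx 453,382) ; side plate top corners
for n,c in(('scene',s),('side',d)):
    L=R.from_euler('z',-q[2]).apply((cloud(c)-[q[0],q[1],0]).reshape(-1,3)).reshape(480,640,3); 
    hsv=c['frame'].astype(int)
    m=(L[...,0]>-245)&(L[...,0]<95)&(abs(L[...,1])<25)&(L[...,2]>11)&(L[...,2]<45)
    P=L[m]; print(n,len(P))
    for x in range(-240,95,6):
        k=P[(P[:,0]>=x)&(P[:,0]<x+6)]
        if len(k): print(x,len(k),k[:,1].min().round(),k[:,1].max().round(),k[:,2].max().round(),end=' | ')
    bench=(abs(L[...,0])<300)&(L[...,1]>120)&(L[...,1]<300); print('\nbench z',np.nanmedian(L[...,2][bench]))
E
```

```text
gate elbow [560.5   3.   46.9]
entry elbow [611.2 231.   47.2]
post16 [ 5.121e+02 -5.000e-01  4.490e+01]
post-220 [564.1 229.5  42.9]
wall [497.8 266.6  22.9]
[475.77533198  24.59722524  -1.79622451  -3.42569833] [[ 0.7  1.2]
 [-0.9  0.1]
 [-0.3  0.4]
 [-0.6  0.2]
 [ 0.4 -1.2]
 [-1.3 -0.4]
 [-0.2  0.9]
 [ 0.6  0.1]
 [ 0.7 -0.8]
 [-0.7 -0.5]]
[476.40931628  24.64012508  -1.79791148] [[ 0.4  0.1]
 [-1.2 -0.8]
 [-0.5 -0.6]
 [-0.7 -0.6]
 [ 0.4 -2. ]
 [-0.9 -2. ]
 [ 0.3 -0.5]
 [ 0.9 -1.5]
 [ 1.1 -2.2]
 [-0.3 -1.9]]
scene 1777
-198 2 -18.0 -11.0 12.0 | -174 152 -22.0 22.0 38.0 | -168 51 -23.0 22.0 38.0 | -156 15 -10.0 13.0 15.0 | -150 35 -11.0 13.0 15.0 | -144 30 -12.0 12.0 14.0 | -138 30 -12.0 12.0 16.0 | -132 30 -12.0 13.0 14.0 | -126 32 -13.0 13.0 14.0 | -120 32 -12.0 12.0 16.0 | -114 158 -25.0 25.0 37.0 | -108 59 -25.0 25.0 36.0 | -102 68 -25.0 25.0 35.0 | -96 78 -25.0 25.0 36.0 | -90 54 -25.0 25.0 35.0 | -84 32 -23.0 25.0 37.0 | -78 102 -25.0 25.0 36.0 | -72 71 -24.0 25.0 35.0 | -66 45 -25.0 25.0 36.0 | -60 34 -24.0 25.0 34.0 | -54 93 -24.0 25.0 36.0 | -48 68 -23.0 24.0 35.0 | -42 44 
[... 225 characters left out ...]
87863347718849
side 1259
-180 1 25.0 25.0 24.0 | -174 8 -21.0 2.0 35.0 | -168 190 -25.0 18.0 36.0 | -162 41 -24.0 25.0 35.0 | -156 16 -15.0 9.0 13.0 | -150 7 -14.0 7.0 12.0 | -144 3 -13.0 25.0 24.0 | -114 11 -24.0 21.0 32.0 | -108 71 -25.0 21.0 35.0 | -102 35 -25.0 22.0 33.0 | -96 38 -24.0 21.0 33.0 | -90 69 -24.0 22.0 34.0 | -84 29 -25.0 23.0 33.0 | -78 29 -24.0 22.0 33.0 | -72 44 -25.0 23.0 34.0 | -66 82 -24.0 23.0 33.0 | -60 17 -25.0 22.0 33.0 | -54 35 -24.0 23.0 33.0 | -48 40 -25.0 23.0 33.0 | -42 44 -25.0 23.0 34.0 | -36 43 -20.0 23.0 34.0 | -30 99 -25.0 22.0 35.0 | -6 29 -25.0 24.0 42.0 | 0 248 -25.0 25.0 43.0 | 6 5 -22.0 20.0 42.0 | 90 25 -24.0 23.0 34.0 | 
bench z -1.5754674116668639
```

The scene crop shows the tray at crop (350,260) inside the chute, with its push plate at (490,380). In the clouds it measures 80 × 50 mm, so it's the largest tray and the right one. Its push face is at chute x≈-171. The chute pose agrees between views to about 2 mm: origin (476,25), yaw -1.798. I'm moving above the pressing spot.

Request:
drive_tool([
  {"delta_pos": [22,-20,-5],"yaw": -0.091,"hand": 69},
  {"delta_pos": [22,-20,-5],"yaw": -0.091,"hand": 69},
  {"delta_pos": [22,-20,-5],"yaw": -0.091,"hand": 69},
  {"delta_pos": [22,-20,-5],"yaw": -0.091,"hand": 69},
  {"delta_pos": [22,-20,-5],"yaw": -0.091,"hand": 69},
])

```text
clock: 0.57
eef_pos: [342.4, 397.7, 197.1]
eef_rot: [-3.141, -0.0, 2.248]
wrist_force: [-0.1, 0.3, 0.1]
finger_gap: 69.4
```

Request:
drive_tool([
  {"delta_pos": [22,-20,-8],"yaw": -0.091,"hand": 69},
  {"delta_pos": [22,-20,-8],"yaw": -0.091,"hand": 69},
  {"delta_pos": [22,-20,-8],"yaw": -0.091,"hand": 69},
  {"delta_pos": [22,-20,-8],"yaw": -0.091,"hand": 69},
  {"delta_pos": [22,-20,-8],"yaw": -0.091,"hand": 69},
])

```text
clock: 0.98
eef_pos: [452.5, 297.6, 156.9]
eef_rot: [-3.141, 0.0, 1.792]
wrist_force: [0.3, 0.8, 0.2]
finger_gap: 69.2
```

Request:
drive_tool([
  {"delta_pos": [22,-20,-8],"yaw": -0.091,"hand": 69},
  {"delta_pos": [22,-20,-8],"yaw": -0.091,"hand": 69},
  {"delta_pos": [22,-20,-8],"yaw": -0.091,"hand": 69},
  {"delta_pos": [22,-20,-8],"yaw": -0.091,"hand": 69},
  {"delta_pos": [22,-16,-8],"yaw": -0.091,"hand": 69},
])

```text
clock: 1.4
eef_pos: [562.5, 201.2, 116.8]
eef_rot: [-3.141, 0.0, 1.337]
wrist_force: [-0.8, 1.2, 0.2]
finger_gap: 69.0
```

Request:
drive_tool([
  {"delta_pos": [0,0,0],"yaw": 0,"hand": 69},
  {"delta_pos": [0,0,0],"yaw": 0,"hand": 69},
  {"delta_pos": [0,0,0],"yaw": 0,"hand": 69},
])

```text
clock: 1.65
eef_pos: [561.3, 203.0, 117.3]
eef_rot: [-3.141, 0.0, 1.343]
wrist_force: [0.6, 0.5, -0.3]
finger_gap: 68.8
```

Run:
```python
from fit import *
q=np.load('q.npy')
for n in ['scene','side','wrist']: snap(n,n+'1.png')
st=manip.read_state(); print(st)
print('chute',R.from_euler('z',-q[2]).apply(st['eef_pos']-[q[0],q[1],0]), 'yaw rel',st['eef_rot'][2]-(q[2]+np.pi))
a=cv2.imread('pics/scene1.png')
cv2.imwrite('pics/sc1c.png',cv2.resize(a[150:350,240:460],None,fx=3.6,fy=3,interpolation=cv2.INTER_CUBIC))
```

```text
{'clock': 1.8, 'joints': array([2.86658598e-01, 5.03362504e-01, 1.49108396e+00, 1.12028150e-04,
       1.14660569e+00, 5.13813328e-01]), 'qd': array([-0.00096851,  0.00056023, -0.00259858, -0.00157326, -0.00130927,
        0.00224766]), 'effort': array([-3.80689725e-01, -6.14260983e+01, -3.25698030e+01,  6.03367039e-02,
       -2.31532770e-02, -9.27872054e-03]), 'eef_pos': array([561.21332926, 203.61706376, 117.90234595]), 'eef_rot': array([ 3.14117215e+00, -3.54589315e-04,  1.34359559e+00]), 'wrist_force': array([-0.24471249,  0.38853137, -0.29250375]), 'moment': array([-0.06844953,  0.06939995,  0.08490673]), 'finger_gap': 68.90190023671227}
chute [-193.4759396    42.32642193  117.90234595] yaw rel -8.558282544579576e-05
```

View pics/wrist1.png

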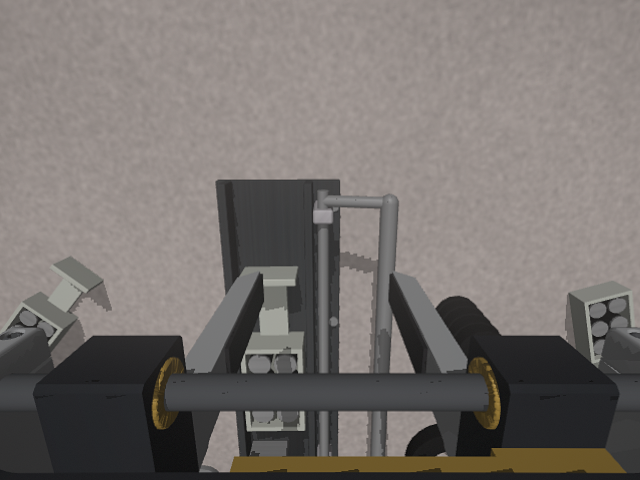

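View pics/sc1c.png

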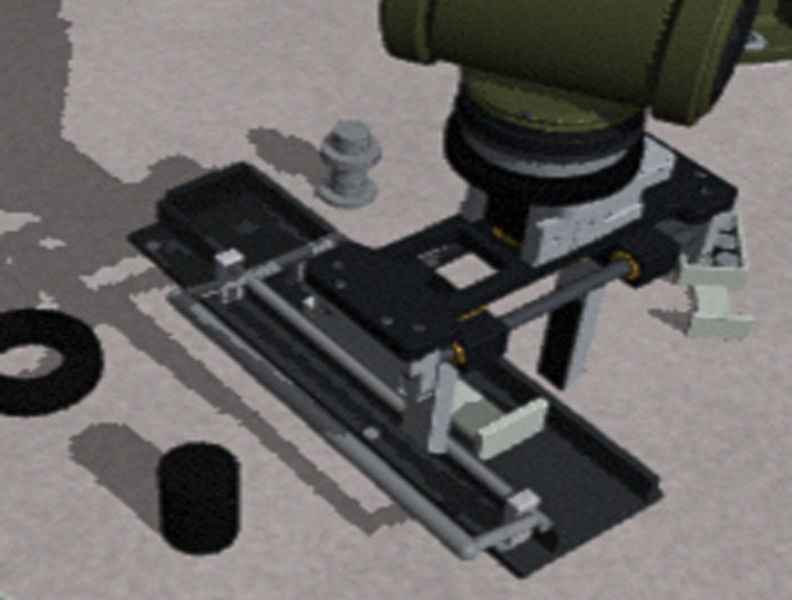

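The wrist view shows the left fingertip at (250,275) near the push plate at (272,272), and the right fingertip at (403,280) over the rod at (388,280). I'll check this against the wrist depth.

Run:
```python
from fit import *
q=np.load('q.npy'); c=load('wrist1')
print(c['position'],c['attitude'])
L=R.from_euler('z',-q[2]).apply((cloud(c)-[q[0],q[1],0]).reshape(-1,3)).reshape(480,640,3)
X,Y,Z=L[...,0],L[...,1],L[...,2]
m=(X>-215)&(X<-150)&(Y>70)&(Y<100)&(Z>30)&(Z<65); print('rod',m.sum(),np.percentile(Y[m],[2,50,98]),np.percentile(Z[m],[50,95]))
m=(X>-190)&(X<-155)&(abs(Y)<26)&(Z>30)&(Z<45); print('plate top',m.sum(),np.percentile(X[m],[2,50,98]),np.percentile(Y[m],[2,98]),np.median(Z[m]))
m=(X>-235)&(X<-190)&(abs(Y)<20)&(Z<20); print('floor',np.median(Z[m]))
m=(X>-215)&(X<-180)&(Y>30)&(Y<55)&(Z>30)&(Z<60); print('axle',np.percentile(Y[m],[2,50,98]),np.percentile(Z[m],95))
m=(Z>95)&(Z<130)&(abs(X+193)<30); print('tipsL',np.percentile(X[m&(Y<40)],[1,99]),np.percentile(Y[m&(Y<40)],[1,99]),np.percentile(Y[m&(Y>40)],[1,99]),Z[m].min())
```

```text
[580.79146066 282.0209434  278.85205109] [ 2.86279248e+00 -7.34543258e-04 -2.27495338e-01]
rod 1346 [79.80274468 84.03774459 90.83971693] [52.76530726 54.25169488]
plate top 307 [-171.05275377 -168.85575275 -165.29497581] [-2.99290612 20.7495716 ] 34.37893006867483
floor 6.567198047869027
axle [37.71677934 41.93020661 45.49083817] 43.27915309320825
tipsL [-203.52467588 -186.03708597] [-2.37257998  9.42695101] [77.97094527 89.75799246] 98.57559879920171
```

Everything agrees: the rod is at y 86 with its top at 54 mm, the plate's rear face is at x -171, and the fingertip's front edge is at -186. I'm lowering the hand so one tip takes the rod and the other comes down behind the plate.

Request:
drive_tool([
  {"delta_pos": [-1.5,0.3,-15],"yaw": 0,"hand": 69},
  {"delta_pos": [0,0,-15],"yaw": 0,"hand": 69},
  {"delta_pos": [0,0,-12],"yaw": 0,"hand": 69},
  {"delta_pos": [0,0,0],"yaw": 0,"hand": 69},
])

```text
clock: 2.13
eef_pos: [558.8, 203.3, 73.3]
eef_rot: [-3.139, 0.002, 1.343]
wrist_force: [-0.6, -0.5, -1.2]
finger_gap: 68.9
```

Request:
drive_tool([
  {"delta_pos": [0,0,-6],"yaw": 0,"hand": 69},
  {"delta_pos": [0,0,-6],"yaw": 0,"hand": 69},
  {"delta_pos": [0,0,-6],"yaw": 0,"hand": 69},
  {"delta_pos": [0,0,-6],"yaw": 0,"hand": 69},
  {"delta_pos": [0,0,0],"yaw": 0,"hand": 69},
])

```text
clock: 2.55
eef_pos: [559.8, 203.1, 50.5]
eef_rot: [-3.141, 0.0, 1.342]
wrist_force: [-0.8, 0.4, 2.8]
finger_gap: 69.1
```

Request:
drive_tool([
  {"delta_pos": [0,0,-4],"yaw": 0,"hand": 69},
  {"delta_pos": [0,0,-4],"yaw": 0,"hand": 69},
  {"delta_pos": [0,0,-3],"yaw": 0,"hand": 69},
  {"delta_pos": [0,0,0],"yaw": 0,"hand": 69},
])

```text
clock: 2.88
eef_pos: [557.6, 203.6, 39.7]
eef_rot: [-3.135, 0.002, 1.342]
wrist_force: [-19.9, 2.8, 12.1]
finger_gap: 68.7
```

```bash
cat > look.py <<'E'
from fit import *
import sys
q=np.load('q.npy'); t=sys.argv[1]
for n in ['scene','side','wrist']: snap(n,n+t+'.png')
st=manip.read_state(); print({k:st[k].round(2) if hasattr(st[k],'round') else st[k] for k in('clock','eef_pos','wrist_force','moment','finger_gap')})
print('chute',R.from_euler('z',-q[2]).apply(st['eef_pos']-[q[0],q[1],0]),'F',R.from_euler('z',-q[2]).apply(st['wrist_force']))
a=cv2.imread(f'pics/scene{t}.png')[150:350,240:460];b=cv2.imread(f'pics/side{t}.png')[170:310,220:400]
a=cv2.resize(a,(400,400),interpolation=cv2.INTER_CUBIC);b=cv2.resize(b,(400,400),interpolation=cv2.INTER_CUBIC)
cv2.imwrite(f'pics/both{t}.png',np.hstack([a,b]))
E
python3 look.py 2
```

```text
{'clock': 3.0333, 'eef_pos': array([557.85, 203.59,  40.25]), 'wrist_force': array([-19.35,   3.01,  13.26]), 'moment': array([ 0.35,  3.45, -0.05]), 'finger_gap': 68.69785048829901}
chute [-192.69445951   39.051125     40.24725767] F [  1.42904464 -19.5321274   13.25664761]
```

View pics/both2.png

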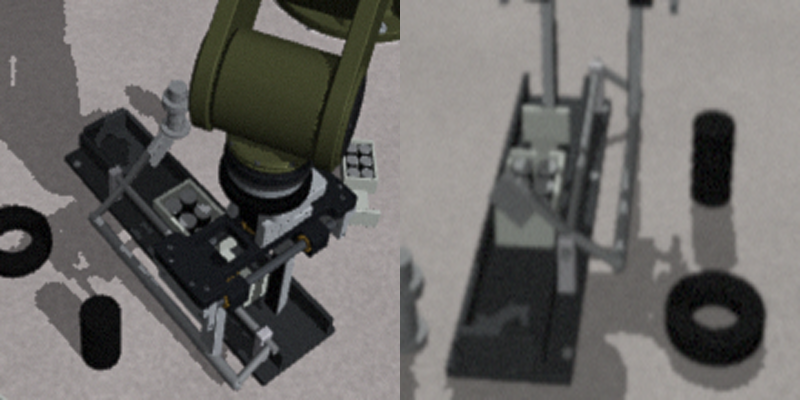

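View pics/wrist2.png

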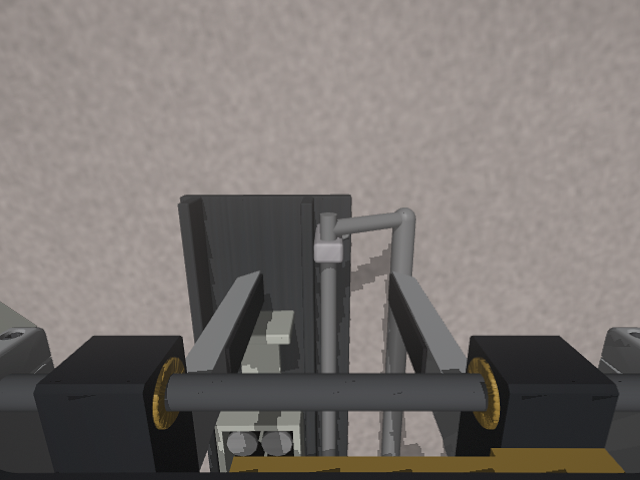

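The side view shows the flap raised (at (515,200) in the right half) and the tray in place. But the tool feels -19.5 N across the chute, so the tip is being dragged by the rod's arc. I'll measure where the tip sits on the rod.

Run:
```python
from fit import *
q=np.load('q.npy')
for n in ['scene2','side2','wrist2']:
    c=load(n)
    L=R.from_euler('z',-q[2]).apply((cloud(c)-[q[0],q[1],0]).reshape(-1,3)).reshape(480,640,3)
    X,Y,Z=L[...,0],L[...,1],L[...,2]
    for lo,hi in((-225,-205),(-170,-120),(-110,-10)):
        m=(X>lo)&(X<hi)&(Y>66)&(Y<98)&(Z>8)&(Z<32)
        if m.sum()>20: print(n,lo,'rod',m.sum(),np.percentile(Y[m],[3,50,97]).round(1),np.percentile(Z[m],[50,97]).round(1))
    m=(X>-205)&(X<-180)&(Y>60)&(Y<105)&(Z>30)&(Z<50)
    if m.sum()>20: print(n,'finger',m.sum(),np.percentile(Y[m],[1,50,99]),np.percentile(X[m],[1,99]))
    m=(X>-205)&(X<-180)&(Y>-20)&(Y<20)&(Z>15)&(Z<50)
    if m.sum()>20: print(n,'fingerL',m.sum(),np.percentile(Y[m],[1,50,99]),np.percentile(X[m],[1,99]),Z[m].min())
    m=(abs(X)<10)&(Z>40)&(Z<110)&(Y<60)&(Y>-40)
    if m.sum()>20: print(n,'flap',m.sum(),np.percentile(Y[m],[1,99]),np.percentile(Z[m],[1,99]))
```

```text
scene2 -225 rod 79 [77.2 84.5 88.1] [23.5 26.8]
scene2 -170 rod 171 [77.7 84.5 88.1] [23.4 26.2]
scene2 -110 rod 294 [77.9 84.6 88.3] [23.4 26.5]
scene2 finger 76 [76.73508063 86.40313512 87.77753481] [-202.67259956 -183.02808893]
scene2 fingerL 110 [-5.24250154  5.3453176   7.69895985] [-202.50492768 -183.37337872] 22.811473257111288
scene2 flap 275 [-19.2648611   48.97786266] [40.33210856 82.17485277]
side2 -170 rod 72 [73.8 79.6 84.5] [23.  25.3]
side2 -110 rod 174 [73.9 80.1 85.2] [23.  25.1]
side2 finger 48 [72.93731495 78.46642254 83.9374855 ] [-186.28715547 -180.29548641]
side2 fingerL 66 [-7.91027257 -1.26314423  3.35296726] [-198.26074163 -180.57515131] 23.720627016214678
side2 flap 354 [-22.9469031   42.29670033] [40.90262487 80.15754904]
wrist2 -225 rod 810 [75.9 80.6 86.7] [23.4 25.1]
wrist2 -170 rod 834 [75.9 79.7 86.3] [23.3 25. ]
wrist2 -110 rod 825 [76.  80.6 86.9] [23.3 24.9]
wrist2 finger 663 [74.56320747 76.67551449 86.56054942] [-202.70036066 -185.11346949]
wrist2 fingerL 829 [-5.47955958  4.53990951  6.29677752] [-202.85105056 -185.23096435] 21.896108069690797
```

The tip sits centred on the rod (finger y 74.6–86.6, rod 76–87), so this is only friction along the arc. I'm shifting the command inward to relieve it.

Request:
drive_tool([
  {"delta_pos": [-1,0.2,0],"yaw": 0,"hand": 69},
  {"delta_pos": [-0.8,0.2,-0.5],"yaw": 0,"hand": 69},
  {"delta_pos": [0,0,0],"yaw": 0,"hand": 69},
  {"delta_pos": [0,0,0],"yaw": 0,"hand": 69},
])

```text
clock: 3.37
eef_pos: [557.5, 203.7, 40.2]
eef_rot: [-3.139, 0.001, 1.342]
wrist_force: [-8.5, 1.0, 8.5]
finger_gap: 68.5
```

Request:
drive_tool([
  {"delta_pos": [-1.1,-1.7,0],"yaw": 0,"hand": 69},
  {"delta_pos": [-0.7,-2.9,0],"yaw": 0,"hand": 69},
  {"delta_pos": [-0.7,-2.9,0],"yaw": 0,"hand": 69},
  {"delta_pos": [-0.7,-2.9,0],"yaw": 0,"hand": 69},
  {"delta_pos": [-0.4,-1.9,0],"yaw": 0,"hand": 69},
])

```text
clock: 3.78
eef_pos: [554.6, 192.2, 40.6]
eef_rot: [3.142, -0.002, 1.342]
wrist_force: [-5.6, 9.0, 7.0]
finger_gap: 69.0
```

Request:
drive_tool([
  {"delta_pos": [-0.4,-1.9,0],"yaw": 0,"hand": 69},
  {"delta_pos": [-0.4,-1.9,0],"yaw": 0,"hand": 69},
  {"delta_pos": [-0.4,-1.9,0],"yaw": 0,"hand": 69},
  {"delta_pos": [-0.7,-2.9,0],"yaw": 0,"hand": 69},
  {"delta_pos": [-0.7,-2.9,0],"yaw": 0,"hand": 69},
])

```text
clock: 4.2
eef_pos: [552.1, 181.0, 40.6]
eef_rot: [3.142, -0.002, 1.343]
wrist_force: [-5.0, 9.6, 6.0]
finger_gap: 69.0
```

```bash
python3 look.py 3
```

```text
{'clock': 4.35, 'eef_pos': array([551.95, 180.63,  40.54]), 'wrist_force': array([-5.15,  6.26,  6.55]), 'moment': array([1.17, 0.97, 0.15]), 'finger_gap': 68.97094231267377}
chute [-168.99092092   38.47722832   40.53739741] F [-4.93627127 -6.42229285  6.54787151]
```

View pics/both3.png

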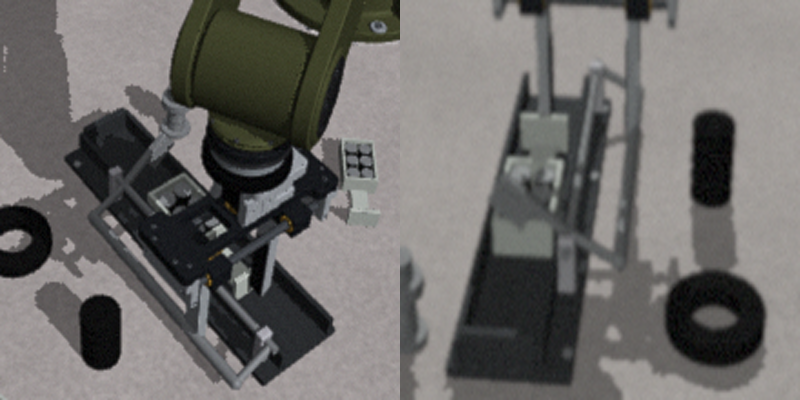

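View pics/wrist3.png

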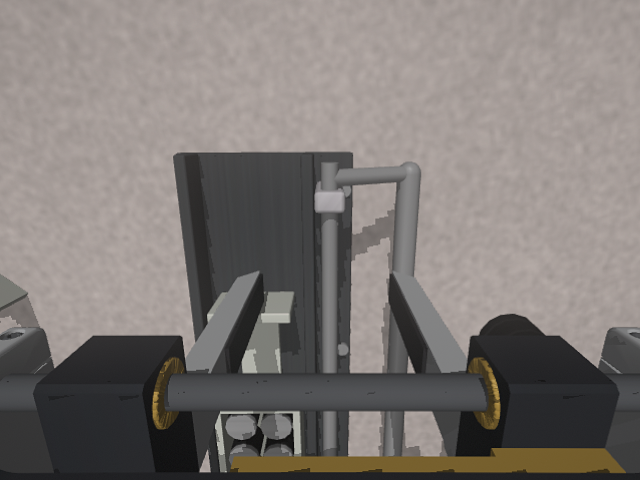

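The tray is being pushed and the finger is behind the plate at wrist (255,290). Before it passes under, I'll check the tray position and flap clearance.

```bash
cat > meas.py <<'E'
from fit import *
import sys
q=np.load('q.npy')
for n in ['scene','side','wrist']:
    c=load(n+sys.argv[1])
    L=R.from_euler('z',-q[2]).apply((cloud(c)-[q[0],q[1],0]).reshape(-1,3)).reshape(480,640,3)
    X,Y,Z=L[...,0],L[...,1],L[...,2]; f=c['frame'].astype(int)
    p=lambda s,m,A:print(n,s,m.sum(),np.percentile(A[m],[3,50,97]).round(1)) if m.sum()>15 else None
    m=(X>-140)&(X<-10)&(Y>66)&(Y<98)&(Z>8)&(Z<60); p('rodY',m,Y);p('rodZ',m,Z)
    m=(abs(X)<7)&(Z>39)&(Z<110)&(Y<-2)&(Y>-45); p('flapY',m,Y); p('flapZ',m,Z)
    m=(abs(Y)<24)&(Z>27)&(Z<38)&(X>-190)&(X<90)&(f.min(-1)>110); p('whiteX',m,X); p('whiteZ',m,Z)
    m=(abs(Y)<27)&(Z>27)&(Z<34+6)&(X>-190)&(X<89);
    h,_=np.histogram(X[m],np.arange(-190,95,5)); print([(int(-190+5*i),int(v)) for i,v in enumerate(h) if v>2])
E
python3 meas.py 3
```

```text
scene rodY 395 [78.8 85.1 89.1]
scene rodZ 395 [19.3 24.9 27.7]
scene flapY 77 [-19.4  -7.6  -2.2]
scene flapZ 77 [49.7 66.7 80.6]
scene whiteX 120 [-178.4  -97.6  -32.2]
scene whiteZ 120 [27.6 32.9 37. ]
[(-180, 23), (-175, 12), (-170, 10), (-165, 15), (-160, 39), (-155, 11), (-100, 33), (-95, 11), (-90, 21), (-85, 13), (-60, 6), (-55, 38), (-50, 15), (-45, 50), (-40, 50), (-35, 56), (-30, 33), (-25, 64), (-20, 18)]
side rodY 220 [74.6 80.6 85.7]
side rodZ 220 [20.  24.  26.5]
side flapY 158 [-23.  -10.3  -2.3]
side flapZ 158 [47.8 64.1 78.2]
side whiteX 261 [-156.1  -92.6  -16.9]
side whiteZ 261 [27.5 30.6 34.6]
[(-165, 6), (-160, 31), (-155, 62), (-150, 4), (-100, 31), (-95, 47), (-90, 28), (-85, 29), (-80, 34), (-75, 26), (-70, 8), (-65, 13), (-60, 17), (-55, 14), (-50, 5), (-45, 7), (-40, 3), (-35, 5), (-30, 12), (-25, 8), (-20, 63)]
wrist rodY 1544 [76.5 80.8 87.2]
wrist rodZ 1544 [19.9 24.4 25.9]
wrist whiteX 2207 [-178.7  -87.4  -62.5]
wrist whiteZ 2207 [29.  31.7 35.5]
[(-180, 250), (-175, 47), (-170, 42), (-165, 68), (-160, 513), (-155, 56), (-100, 101), (-95, 271), (-90, 568), (-85, 549), (-80, 430), (-75, 149), (-70, 451), (-65, 429), (-60, 95), (-55, 45), (-50, 9)]
```

The flap's lowest edge is at about 47 mm and the tray top at about 35 mm, so it's clear. I'm continuing the push, about 112 mm to go.

Request:
drive_tool([
  {"delta_pos": [-0.9,-3.9,-0.5],"yaw": 0,"hand": 69},
  {"delta_pos": [-0.9,-3.9,-0.5],"yaw": 0,"hand": 69},
  {"delta_pos": [-0.9,-3.9,0],"yaw": 0,"hand": 69},
  {"delta_pos": [-0.9,-3.9,0],"yaw": 0,"hand": 69},
  {"delta_pos": [-0.9,-3.9,0],"yaw": 0,"hand": 69},
])

```text
clock: 4.77
eef_pos: [547.5, 161.8, 39.8]
eef_rot: [-3.142, -0.002, 1.343]
wrist_force: [-6.3, 11.5, 9.3]
finger_gap: 68.9
```

Request:
drive_tool([
  {"delta_pos": [-0.9,-3.9,0],"yaw": 0,"hand": 69},
  {"delta_pos": [-0.9,-3.9,0],"yaw": 0,"hand": 69},
  {"delta_pos": [-0.9,-3.9,0],"yaw": 0,"hand": 69},
  {"delta_pos": [-0.9,-3.9,0],"yaw": 0,"hand": 69},
  {"delta_pos": [-0.9,-3.9,0],"yaw": 0,"hand": 69},
])

```text
clock: 5.18
eef_pos: [543.1, 142.1, 39.8]
eef_rot: [3.141, -0.002, 1.342]
wrist_force: [-6.3, 11.7, 9.8]
finger_gap: 69.4
```

```bash
python3 look.py 4; python3 meas.py 4 | grep -v '\['; python3 meas.py 4 | grep -E 'rodZ|flapZ'
```

```text
{'clock': 5.3333, 'eef_pos': array([542.85, 141.54,  39.58]), 'wrist_force': array([-6.87,  6.73,  8.64]), 'moment': array([1.2 , 1.19, 0.11]), 'finger_gap': 68.97668380376314}
chute [-128.85747117   38.4104899    39.57966554] F [-5.01421247 -8.20745535  8.64154579]
scene rodZ 479 [18.2 24.3 54.5]
scene flapZ 73 [53.4 67.6 82.2]
side rodZ 305 [19.3 23.6 57. ]
side flapZ 145 [49.6 65.5 80.5]
wrist rodZ 3146 [19.  23.7 58. ]
```

View pics/both4.png

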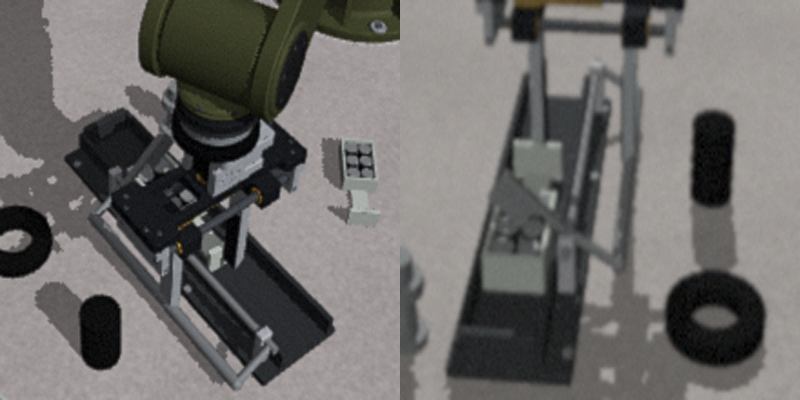

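The tray's front has passed under the raised flap. I'll keep pushing, about 72 mm to go.

Request:
drive_tool([
  {"delta_pos": [-0.9,-3.9,0],"yaw": 0,"hand": 69},
  {"delta_pos": [-0.9,-3.9,0],"yaw": 0,"hand": 69},
  {"delta_pos": [-0.9,-3.9,0],"yaw": 0,"hand": 69},
  {"delta_pos": [-0.9,-3.9,0],"yaw": 0,"hand": 69},
  {"delta_pos": [-0.9,-3.9,0],"yaw": 0,"hand": 69},
])

```text
clock: 5.75
eef_pos: [538.5, 122.5, 39.6]
eef_rot: [-3.141, -0.002, 1.342]
wrist_force: [-5.4, 11.9, 9.6]
finger_gap: 68.6
```

Request:
drive_tool([
  {"delta_pos": [-0.9,-3.9,0],"yaw": 0,"hand": 69},
  {"delta_pos": [-0.9,-3.9,0],"yaw": 0,"hand": 69},
  {"delta_pos": [-0.9,-3.9,0],"yaw": 0,"hand": 69},
  {"delta_pos": [-0.9,-3.9,0],"yaw": 0,"hand": 69},
  {"delta_pos": [-0.9,-3.9,0],"yaw": 0,"hand": 69},
])

```text
clock: 6.17
eef_pos: [534.0, 103.0, 39.6]
eef_rot: [-3.141, -0.002, 1.342]
wrist_force: [-7.3, 12.0, 9.1]
finger_gap: 68.8
```

Request:
drive_tool([
  {"delta_pos": [-0.9,-3.9,0],"yaw": 0,"hand": 69},
  {"delta_pos": [-0.9,-3.9,0],"yaw": 0,"hand": 69},
  {"delta_pos": [-0.9,-3.9,0],"yaw": 0,"hand": 69},
  {"delta_pos": [-0.9,-3.9,0],"yaw": 0,"hand": 69},
])

```text
clock: 6.5
eef_pos: [530.4, 87.4, 39.6]
eef_rot: [-3.141, -0.002, 1.342]
wrist_force: [-5.6, 12.2, 9.3]
finger_gap: 69.1
```

```bash
python3 look.py 5; python3 meas.py 5
```

```text
{'clock': 6.65, 'eef_pos': array([530.2 ,  86.85,  39.44]), 'wrist_force': array([-6.7 ,  6.24,  8.6 ]), 'moment': array([1.2 , 1.1 , 0.19]), 'finger_gap': 68.84829398128585}
chute [-72.72419279  38.40245075  39.43798492] F [-4.57417978 -7.93239364  8.60260461]
scene rodY 481 [77.2 85.3 88.1]
scene rodZ 481 [17.9 24.1 56. ]
scene whiteX 53 [-82.9 -62.5  64.3]
scene whiteZ 53 [27.3 33.8 37.4]
[(-85, 24), (-80, 11), (-75, 6), (-70, 13), (-65, 33), (-60, 14), (-5, 7), (40, 6), (60, 24), (65, 33), (70, 52), (75, 29)]
side rodY 244 [73.  80.5 84.8]
side rodZ 244 [19.  24.  57.8]
side flapY 147 [-21.4  -9.7  -2.6]
side flapZ 147 [50.5 66.3 80.9]
side whiteX 286 [-57.5  12.9  79.5]
side whiteZ 286 [27.5 30.9 34.4]
[(-70, 3), (-65, 20), (-60, 38), (-55, 4), (-5, 14), (0, 75), (5, 26), (10, 40), (15, 44), (20, 47), (25, 12), (30, 35), (35, 41), (40, 54), (45, 40), (50, 14), (55, 40), (60, 49), (65, 53), (70, 23), (75, 101), (80, 6)]
wrist rodY 4754 [74.2 79.3 86.3]
wrist rodZ 4754 [18.7 23.2 56.8]
wrist flapY 1052 [-18.4  -9.8  -2.6]
wrist flapZ 1052 [51.3 63.4 72. ]
wrist whiteX 1840 [-82.5   1.1  18.9]
wrist whiteZ 1840 [28.4 32.  35.5]
[(-85, 252), (-80, 48), (-75, 45), (-70, 44), (-65, 468), (-60, 143), (-5, 85), (0, 254), (5, 548), (10, 456), (15, 250), (20, 57), (25, 13), (30, 20), (35, 4)]
```

View pics/both5.png

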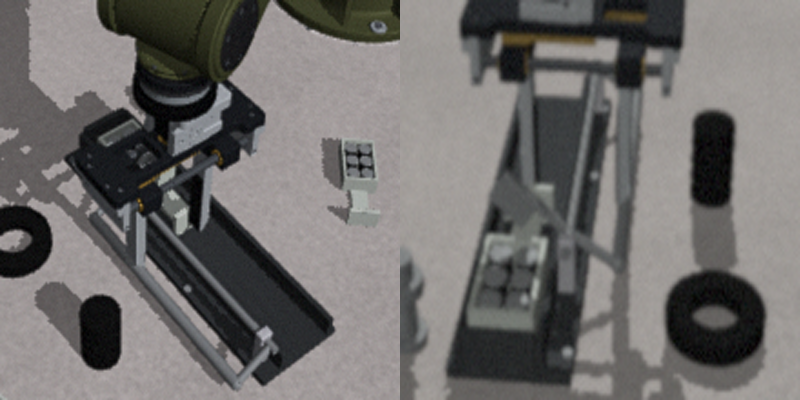

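The tray front is at x≈78, so about 14 mm remains. I'm slowing down and watching the force.

Request:
drive_tool([
  {"delta_pos": [-0.5,-1.9,0],"yaw": 0,"hand": 69},
  {"delta_pos": [-0.5,-1.9,0],"yaw": 0,"hand": 69},
  {"delta_pos": [-0.5,-1.9,0],"yaw": 0,"hand": 69},
  {"delta_pos": [-0.4,-1.9,0],"yaw": 0,"hand": 69},
  {"delta_pos": [-0.4,-1.9,0],"yaw": 0,"hand": 69},
])

```text
clock: 7.07
eef_pos: [528.0, 77.8, 39.4]
eef_rot: [-3.141, -0.002, 1.342]
wrist_force: [-6.0, 11.2, 8.4]
finger_gap: 68.9
```

Request:
drive_tool([
  {"delta_pos": [-0.2,-1,0],"yaw": 0,"hand": 69},
  {"delta_pos": [-0.2,-1,0],"yaw": 0,"hand": 69},
])

```text
clock: 7.23
eef_pos: [527.6, 75.8, 39.4]
eef_rot: [-3.141, -0.002, 1.342]
wrist_force: [-6.7, 10.8, 8.8]
finger_gap: 68.8
```

Request:
drive_tool([
  {"delta_pos": [-0.2,-1,0],"yaw": 0,"hand": 69},
])

```text
clock: 7.32
eef_pos: [527.3, 74.8, 39.4]
eef_rot: [-3.141, -0.002, 1.342]
wrist_force: [-6.8, 11.7, 9.4]
finger_gap: 68.8
```

Request:
drive_tool([
  {"delta_pos": [-0.2,-1,0],"yaw": 0,"hand": 69},
])

```text
clock: 7.4
eef_pos: [527.2, 73.8, 39.4]
eef_rot: [-3.141, -0.002, 1.342]
wrist_force: [-6.8, 11.2, 9.0]
finger_gap: 68.7
```

Request:
drive_tool([
  {"delta_pos": [-0.2,-1,0],"yaw": 0,"hand": 69},
])

```text
clock: 7.48
eef_pos: [527.0, 73.2, 39.5]
eef_rot: [-3.141, -0.002, 1.342]
wrist_force: [-5.4, 20.6, 8.5]
finger_gap: 68.5
```

Request:
drive_tool([
  {"delta_pos": [-0.2,-1,0],"yaw": 0,"hand": 69},
])

```text
clock: 7.57
eef_pos: [527.0, 73.0, 39.5]
eef_rot: [-3.141, -0.004, 1.341]
wrist_force: [-4.3, 27.8, 9.3]
finger_gap: 69.0
```

Request:
drive_tool([
  {"delta_pos": [-0.2,-1,0],"yaw": 0,"hand": 69},
])

```text
clock: 7.65
eef_pos: [527.0, 72.8, 39.7]
eef_rot: [-3.141, -0.006, 1.34]
wrist_force: [-2.8, 35.8, 9.2]
finger_gap: 68.6
```

The force rises sharply while the tray stands still, so it's against the stop. I'm easing off and checking before letting go of the gate.

Request:
drive_tool([
  {"delta_pos": [0.3,1.5,0],"yaw": 0,"hand": 69},
  {"delta_pos": [0,0,0],"yaw": 0,"hand": 69},
])

```text
clock: 7.82
eef_pos: [526.9, 73.1, 39.5]
eef_rot: [-3.141, -0.003, 1.341]
wrist_force: [-6.5, 16.0, 9.2]
finger_gap: 68.9
```

```bash
python3 look.py 6; python3 meas.py 6
python3 - <<'E'
import cv2
b=cv2.imread('pics/side6.png'); cv2.imwrite('pics/s6c.png',cv2.resize(b[210:310,230:330],(600,600),interpolation=cv2.INTER_CUBIC))
E
```

```text
{'clock': 7.9667, 'eef_pos': array([526.94,  73.08,  39.47]), 'wrist_force': array([-5.87, 16.63,  7.95]), 'moment': array([ 3.15,  1.02, -0.64]), 'finger_gap': 68.93476587272085}
chute [-58.57141451  38.32878753  39.47118318] F [-14.8847647   -9.46334453   7.95485781]
scene rodY 482 [77.2 85.2 88.4]
scene rodZ 482 [18.2 24.1 55.4]
scene whiteX 55 [-68.3 -47.8  12.5]
scene whiteZ 55 [27.8 33.7 37.3]
[(-70, 24), (-65, 6), (-60, 8), (-55, 12), (-50, 35), (-45, 8), (10, 14), (30, 3), (35, 4), (40, 13), (45, 5), (55, 3), (75, 3), (80, 27), (85, 41)]
side rodY 243 [72.3 80.1 85. ]
side rodZ 243 [19.  23.8 56.5]
side flapY 152 [-21.4  -9.4  -2.3]
side flapZ 152 [48.9 65.7 80.9]
side whiteX 187 [-44.7  19.7  77.4]
side whiteZ 187 [27.3 31.1 34.3]
[(-60, 4), (-50, 7), (-45, 10), (10, 33), (15, 66), (20, 33), (25, 42), (30, 49), (35, 38), (40, 16), (45, 34), (50, 46), (55, 54), (60, 32), (65, 24), (70, 41), (75, 53), (80, 49), (85, 15)]
wrist rodY 5310 [74.1 79.5 86.4]
wrist rodZ 5310 [18.8 23.3 56.7]
wrist flapY 1382 [-13.7  -7.2  -2.4]
wrist flapZ 1382 [53.3 69.3 81.4]
wrist whiteX 970 [-68.6 -48.   42.2]
wrist whiteZ 970 [27.6 33.1 36.3]
[(-70, 257), (-65, 43), (-60, 47), (-55, 53), (-50, 536), (-45, 41), (10, 71), (15, 57), (20, 7), (25, 35), (30, 52), (35, 52), (40, 214), (45, 161)]
```

View pics/s6c.png

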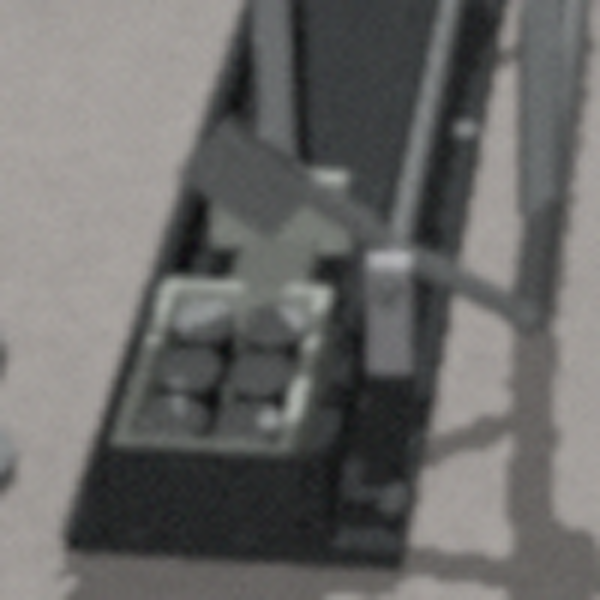

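The side crop shows the tray flush with the end stop block (edge at (220,445)). The plate is at -49 and the body's rear at about +12, as they should be. I'm backing the finger off and lifting so the gate closes gently.

Request:
drive_tool([
  {"delta_pos": [0.5,2,0],"yaw": 0,"hand": 69},
  {"delta_pos": [0.7,2.9,0],"yaw": 0,"hand": 69},
  {"delta_pos": [0.7,2.9,0],"yaw": 0,"hand": 69},
  {"delta_pos": [0.7,2.9,0],"yaw": 0,"hand": 69},
  {"delta_pos": [0,0,0],"yaw": 0,"hand": 69},
])

```text
clock: 8.38
eef_pos: [528.8, 81.6, 39.0]
eef_rot: [-3.139, 0.001, 1.342]
wrist_force: [-9.8, -2.4, 8.9]
finger_gap: 68.8
```

Request:
drive_tool([
  {"delta_pos": [0,0,4],"yaw": 0,"hand": 69},
  {"delta_pos": [0.5,0,5],"yaw": 0,"hand": 69},
  {"delta_pos": [1,0,5],"yaw": 0,"hand": 69},
  {"delta_pos": [1,0,5],"yaw": 0,"hand": 69},
  {"delta_pos": [0.5,0,5],"yaw": 0,"hand": 69},
])

```text
clock: 8.8
eef_pos: [531.8, 81.9, 63.0]
eef_rot: [-3.139, 0.001, 1.342]
wrist_force: [-5.3, 0.6, 0.6]
finger_gap: 68.9
```

Request:
drive_tool([
  {"delta_pos": [0,0,5],"yaw": 0,"hand": 69},
  {"delta_pos": [0,0,5],"yaw": 0,"hand": 69},
  {"delta_pos": [0,0,8],"yaw": 0,"hand": 69},
  {"delta_pos": [0,0,15],"yaw": 0,"hand": 69},
  {"delta_pos": [0,0,25],"yaw": 0,"hand": 69},
])

```text
clock: 9.22
eef_pos: [532.1, 81.7, 120.5]
eef_rot: [-3.139, 0.001, 1.342]
wrist_force: [-0.8, 0.5, -0.5]
finger_gap: 69.2
```

Request:
drive_tool([
  {"delta_pos": [0,15,30],"yaw": 0,"hand": 69},
  {"delta_pos": [0,30,25],"yaw": 0,"hand": 69},
  {"delta_pos": [0,35,10],"yaw": 0,"hand": 69},
  {"delta_pos": [0,35,0],"yaw": 0,"hand": 69},
  {"delta_pos": [0,30,0],"yaw": 0,"hand": 69},
])

```text
clock: 9.63
eef_pos: [533.0, 228.9, 187.8]
eef_rot: [3.139, -0.002, 1.342]
wrist_force: [-0.7, 0.7, -0.1]
finger_gap: 69.2
```

```bash
python3 look.py 7; python3 meas.py 7
```

```text
{'clock': 9.7833, 'eef_pos': array([532.58, 228.4 , 186.35]), 'wrist_force': array([ 0.43, -0.26, -0.34]), 'moment': array([-0.07,  0.07, -0.04]), 'finger_gap': 69.05586012815967}
chute [-211.1711359     8.84505127  186.35412795] F [ 0.15834189  0.48074068 -0.34040493]
scene rodY 414 [81.9 88.8 92.6]
scene rodZ 414 [48.  53.4 56.1]
scene flapY 39 [-22.3 -12.   -3.5]
scene flapZ 39 [39.3 42.  44. ]
scene whiteX 329 [-49.4  33.5  88.1]
scene whiteZ 329 [28.  32.4 36.5]
[(-55, 3), (-50, 84), (-45, 16), (-10, 3), (-5, 61), (10, 36), (15, 34), (20, 43), (25, 47), (30, 37), (35, 25), (40, 26), (45, 49), (50, 44), (55, 29), (60, 17), (65, 33), (70, 50), (75, 38), (80, 32), (85, 37)]
side rodY 220 [78.  83.9 89.1]
side rodZ 220 [48.5 52.3 54.5]
side flapY 43 [-25.4 -13.2  -2.5]
side flapZ 43 [39.3 40.8 42.4]
side whiteX 400 [-46.6  31.   82.5]
side whiteZ 400 [27.5 30.8 34.7]
[(-50, 28), (-45, 83), (-40, 4), (-5, 4), (0, 110), (5, 23), (10, 35), (15, 62), (20, 32), (25, 42), (30, 48), (35, 35), (40, 20), (45, 33), (50, 52), (55, 45), (60, 33), (65, 21), (70, 44), (75, 55), (80, 49), (85, 16)]
wrist rodY 488 [79.9 83.4 90.4]
wrist rodZ 488 [47.8 52.4 54.5]
wrist flapY 154 [-23.3 -12.7  -2.2]
wrist flapZ 154 [39.4 41.  42.5]
wrist whiteX 544 [13.1 31.  54.1]
wrist whiteZ 544 [29.1 30.6 33.1]
[(-10, 45), (-5, 228), (0, 3), (10, 116), (15, 74), (20, 153), (25, 145), (30, 118), (35, 35), (40, 124), (45, 151), (50, 135), (55, 38)]
```

View pics/both7.png

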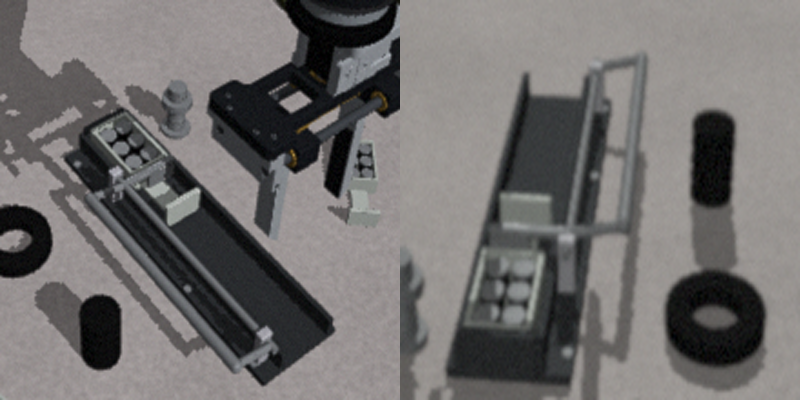

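The gate is shut with its rod top back at about 55 mm. The tray is at home, with its plate at -49 and rear at +11, and the bystanders haven't moved. Handing in.

```bash
python3 -c "
from cell import manip
print(manip.sign_off())"
```

```text
the job is handed in; nothing more can be done
None
```

The job is done and handed in at about 9.8 s. One fingertip held the treadle down with its tip about 23 mm above the bench. The other pushed the largest tray (80 × 50 mm, the one in the chute) under the raised flap and against the end stop. I then backed the finger off and lifted the hand slowly, and the gate shut behind the tray.

**Tray home:** the push plate is at chute x ≈ -49 mm and the body's rear at about +11 mm, against -49 and +12 expected. The contact force rose from about 12 N to 36 N at the stop while the tray stood still.

**Flap clearance:** in the checks made during the push, the flap's lower edge was 47 mm or more above the bench and the tray top about 35 mm.

**Gate and bystanders:** the treadle rod's top is back at about 55 mm, so the gate is shut. The ring and both stacks look unmoved in the pictures, and the wrist force was about zero at hand-in.

**What disagreed:**
- **Sideways force:** it reached about 20 N on the fingertip when the rod was first pressed, from friction as the rod swung inward. I shifted the hand about 2 mm to bring it down to about 8 N.
- **Camera views:** they differed by 2 to 5 mm in places, such as the rod's position across the chute. I relied on the wrist view and the contact forces there.

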